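Load the calibration bottle carrier

ROBOT

A 7-joint arm with a two-finger parallel gripper is mounted at the origin on a cart in front of the work surface, level with it; the furniture and walls round the work are solid. World frame = base frame: x ahead of the robot, y to its left, z up, the work surface at z = 0. Lengths are in m, angles in rad, forces in N, time in s.
With the tool pointing down it reaches from about 0.4 to 0.9 m from the base axis. Payload 5.5 kg.
Tool frame: the origin (TCP) lies on the mounting face of the last link; the fingertips stand 178 mm ahead of it and the grasp point (between the pads) lies 159 mm ahead of it (ctrl.tips_ahead is the distance from the TCP to the fingertips, in m); y points along the fingers, z is the direction in which the jaws open and shut, and the axes are right-handed (so a half turn about y gives the same grasp; the last joint's range is limited). The gripper opens to 92 mm and grips with 3 to 60 N. Pads are 19 mm wide; open, the fingers measure 130 mm over their backs; the gripper's body (75 mm by 190 mm) begins 47 mm behind the grasp point.
Start: joints at [-0.979, 0.501, -0.427, 1.55, 0.221, 1.138, -0.21], TCP at [0.21, 0.615, 0.405] pointing down, gripper open.
Joint ranges: [-2.88, 2.88], [-0.31, 2.03], [-1.54, 1.56], [0.2, 2.42], [-1.41, 4.55], [0.19, 2.02], [-2.57, 2.57]. Speed limits (rad/s): [2.57, 2.57, 3.14, 3.14, 3.14, 3.14, 3.14].

INTERFACE

Orientations are given as a unit quaternion [w, x, y, z].
In Python, from rig import ctrl, optics, job gives the robot as it stands.
- The arm moves only by the tool move_arm, never from a script. Its arguments are lists of equal length, an entry for each row: "offset": the shift along the world's x, y, z scaled (see below), a list of three; "angular": the turn, a rotation vector about the world's x, y, z scaled (see below), a list of three; "claw": the closure, from -1 (fully open) to 1 (shut), so that 0 is half open. In form: {"offset": [[x, y, z], ...], "angular": [[ax, ay, az], ...], "claw": [claw, ...]}. A call has 1 to 8 rows; each row is the pose to reach, as a shift and turn from the pose measured when the call began; what a row does not reach only later rows make up. The controller multiplies each number of a shift by 0.1 m and each number of a turn by 60 degrees. A row lasts 1/10 s, in which the tool goes at most 50 mm and 8.59 degrees, less where a joint would pass 70% of its speed; a pose out of reach is approached as far as the arm can. A call with a number of a shift or a turn outside -1 to 1 is refused whole. A call with a gripper value outside its range is refused whole. The fingers move at their own pace and stop on an object; "newtons" is the grip in N (left out, the last holds). Time passes only in rows, so rows that repeat a pose let the fingers close. It gives the time, the measured TCP pose, the force and the opening at its end, in the units of the state.
- ctrl.observe(): the state, without advancing time (a new reading comes with each control period).
- optics.read_camera(name): name is "scene" or "side" or "wrist"; returns a dict with "img" (384x512x3 uint8, red, green, blue), "mtx" (3x3 intrinsics, pixels), "eye" and "attitude" of the camera in the world; the wrist camera has in their place "tool_from_camera" (4x4, takes a point from camera to tool coordinates, whose origin is the TCP and whose axes are the tool frame's). Camera axes: x right, y up, looking along -z (the intrinsics and any distortion apply to the point x, -y, -z); pixel columns grow to the right and rows downward; lengths in m; the calibration is good to about 2 mm. A picture is of the moment at which its call begins: read the wrist's pose just before it. There is no depth.
- job.job_done(): hands the job in, once; it reports no verdict.
The state is a dict: "t": time; "joint_pos": joint angles; "qd": joint speeds; "tau": joint torques, N m; "ee_pos": TCP position; "eef_rot": TCP orientation; "wrist_force": force on the tool from outside, world axes, zero at the start; "moment": the same for the moment, N m; "opening": finger opening in m.
Only numpy, scipy, OpenCV 4.12 (cv2) and the standard library are available. Lean on these libraries where they do the work, as an engineer would, in place of code of your own. Each camera call takes 0.05 s, during which the arm holds its last target. There are 200 camera calls.

TASK

Gather the three calibration bottles with the red, yellow and blue caps into the white carrier: stand each one upright on the plate inside the collar of its cap's colour, without tipping any over on the way. Leave the green-capped bottle and the brown bottle standing where they are; they do not belong to the set.

Things in the scene. Friction and masses are not known exactly. Their poses are not given: they have to be found in the camera images.
- carrier: Bottle carrier, fixed to the bench while loading: white plate 96 mm (its x) by 276 mm (its y), 10 mm thick, with a 40 mm high steel carrying grip at each end. Origin: centre of its underside, on the worktop; z up. Three collars stand on it in a row along its y axis, centres at y = -84, 0 and +84 mm, x = 0; which colour is where differs each time.
- collar_red: Red plastic collar (open ring) fixed on the carrier: 76 mm outside, 68 mm inside diameter, 22 mm high. Origin: centre of its lower edge, level with the carrier's top (10 mm above the worktop), which is where a bottle standing in it has its underside; z up.
- collar_yellow: Yellow plastic collar (open ring) fixed on the carrier: 76 mm outside, 68 mm inside diameter, 22 mm high. Origin: centre of its lower edge, level with the carrier's top (10 mm above the worktop), which is where a bottle standing in it has its underside; z up.
- collar_blue: Blue plastic collar (open ring) fixed on the carrier: 76 mm outside, 68 mm inside diameter, 22 mm high. Origin: centre of its lower edge, level with the carrier's top (10 mm above the worktop), which is where a bottle standing in it has its underside; z up.
- bottle_red: Loose closed white plastic bottle with a red cap and a pink label, 52 mm diameter, 98 mm high, straight round body up to about 70 mm, cap 34 mm wide above 80 mm; about 0.15 kg. Stands upright on the worktop at the start. Origin: centre of its underside, z up along the bottle.
- bottle_yellow: Loose closed white plastic bottle with a yellow cap and a pale yellow label, 52 mm diameter, 98 mm high, straight round body up to about 70 mm, cap 34 mm wide above 80 mm; about 0.15 kg. Stands upright on the worktop at the start. Origin: centre of its underside, z up along the bottle.
- bottle_blue: Loose closed white plastic bottle with a blue cap and a pale blue label, 52 mm diameter, 98 mm high, straight round body up to about 70 mm, cap 34 mm wide above 80 mm; about 0.15 kg. Stands upright on the worktop at the start. Origin: centre of its underside, z up along the bottle.
- bottle_green: Loose closed plain white bottle with a green cap and blank white label, 52 mm diameter, 98 mm high; does not belong in the carrier. Origin: centre of its underside, z up.
- bottle_brown: Loose closed brown bottle with a black cap and a pale label, 42 mm diameter, 85 mm high; does not belong in the carrier. Origin: centre of its underside, z up.

How it is judged:
At the end, for the whole second after the job is handed in: Red, yellow and blue capped bottles each stand still and upright (0.12 rad) in the collar of their own colour, within 12 mm of its centre and 6 mm of the carrier plate; the green-capped and the brown bottle stand upright within 30 mm of their starting places (horizontal distance between bottle_red and collar_red below 0.012 m and z of bottle_red in the frame of collar_red below 0.006 m and angle between each of bottle_red, bottle_yellow, bottle_blue, bottle_green, bottle_brown's own z axis and vertical below 0.12 rad and linear speed of each of bottle_red, bottle_yellow, bottle_blue, bottle_green, bottle_brown below 0.02 m/s and angular speed of each of bottle_red, bottle_yellow, bottle_blue below 0.2 rad/s and horizontal distance between bottle_yellow and collar_yellow below 0.012 m and z of bottle_yellow in the frame of collar_yellow below 0.006 m and horizontal distance between bottle_blue and collar_blue below 0.012 m and z of bottle_blue in the frame of collar_blue below 0.006 m and distance of each of bottle_green, bottle_brown from where it was at the start of the episode below 0.03 m); the robot touches nothing.
It fails at once if the green capped bottle is moved from its place by more than 30 mm or tipped (distance of bottle_green from where it was at the start of the episode above 0.03 m or angle between bottle_green's own z axis and vertical above 0.5 rad).
It fails at once if the brown bottle is moved from its place by more than 30 mm or tipped (distance of bottle_brown from where it was at the start of the episode above 0.03 m or angle between bottle_brown's own z axis and vertical above 0.5 rad).
It fails at once if the red capped bottle is tipped over (angle between bottle_red's own z axis and vertical above 0.7 rad).
It fails at once if the yellow capped bottle is tipped over (angle between bottle_yellow's own z axis and vertical above 0.7 rad).
It fails at once if the blue capped bottle is tipped over (angle between bottle_blue's own z axis and vertical above 0.7 rad).
It also fails if it takes over 96 s, if anything falls off the work surface, if the arm or the gripper's body presses on something with over 40 N, if the wrist force passes 120 N, or if a joint passes its speed limit or range.

## Working session

There is one attempt and no reset: what is moved stays moved. The work goes in short steps, Python scripts to look and compute and a tool call to move; the robot and the scene stay as the last step left them, time stands still between calls to the robot, and variables do not carry over. Pictures are saved under pics/ and viewed, about 12 in all and at most 16, crops included, and the job is handed in when it is done.

Besides the shell and the picture viewer there is one more tool, called as name(argument=value, ...) on one line, values as JSON. move_arm: Moves the arm, as the interface text tells. Its arguments: {"type":"object","properties":{"offset":{"type":"array"},"angular":{"type":"array"},"claw":{"type":"array"},"newtons":{"type":"number"}},"required":["offset","angular","claw"]}

```bash
mkdir -p pics; ls; python3 - <<'E'
from rig import ctrl, optics, job
import cv2, numpy as np
s=ctrl.observe(); print(s['t'],s['ee_pos'],s['eef_rot'],s['opening'],ctrl.tips_ahead)
for n in ["scene","side"]:
    c=optics.read_camera(n); cv2.imwrite(f"pics/{n}0.png",c['img'][:,:,::-1]); np.savez(f"{n}0.npz",**c); print(n,c.keys(),c['mtx'],c['eye'],c['attitude'])
E
```

```text
pics
0.0 [0.20982564 0.61482511 0.40364891] [-0.69688138  0.69826669 -0.11586051  0.11556955] 0.09181774912199205 0.178
scene dict_keys(['img', 'mtx', 'eye', 'attitude']) [[440.01865203   0.         250.55128509]
 [  0.         440.01865203 187.36708691]
 [  0.           0.           1.        ]] [-0.1479345  -0.43737887  0.79842923] [ 0.81483462  0.3609372  -0.19057373 -0.4116437 ]
side dict_keys(['img', 'mtx', 'eye', 'attitude']) [[348.89149673   0.         254.18344433]
 [  0.         348.89149673 192.75459882]
 [  0.           0.           1.        ]] [ 0.49723804 -0.68896464  0.49335919] [ 0.87551052  0.48309678 -0.00272812 -0.00955984]
```

View pics/scene0.png

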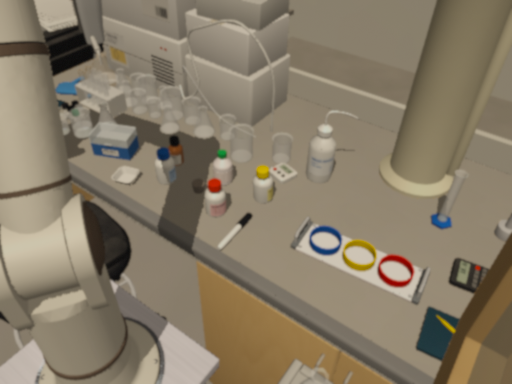

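View pics/side0.png

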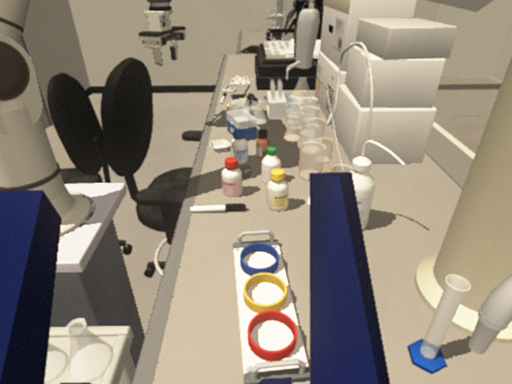

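```bash
cat > h.py <<'E'
import numpy as np, cv2
from scipy.spatial.transform import Rotation as R
def rot(q): return R.from_quat([q[1],q[2],q[3],q[0]]).as_matrix()
def pose(c,s=None):
    if 'eye' in c: return rot(c['attitude']),np.array(c['eye'])
    T=np.array(c['tool_from_camera']); Rt=rot(s['eef_rot'])
    return Rt@T[:3,:3], Rt@T[:3,3]+s['ee_pos']
def back(c,uv,z,s=None):
    A,p=pose(c,s); K=c['mtx']; d=A@np.array([(uv[0]-K[0,2])/K[0,0],-(uv[1]-K[1,2])/K[1,1],-1])
    return p+d*(z-p[2])/d[2]
def proj(c,X,s=None):
    A,p=pose(c,s); v=A.T@(np.array(X)-p); K=c['mtx']
    return np.array([K[0,2]+K[0,0]*v[0]/-v[2], K[1,2]+K[1,1]*v[1]/v[2]])
def mask(img,col,smin=110):
    h=cv2.cvtColor(img,cv2.COLOR_RGB2HSV); H=h[...,0].astype(int)
    lo,hi={'red':(-6,6),'yellow':(20,34),'blue':(100,118),'green':(50,85)}[col]
    Hs=np.where(H>170,H-180,H) if col=='red' else H
    return ((Hs>=lo)&(Hs<=hi)&(h[...,1]>smin)&(h[...,2]>60)).astype(np.uint8)
def blobs(img,col,amin=30,smin=110):
    n,l,st,ce=cv2.connectedComponentsWithStats(mask(img,col,smin),connectivity=8)
    return [(st[i],ce[i],(l==i)) for i in range(1,n) if st[i][4]>=amin]
E
python3 - <<'E'
from h import *
for n in ['scene','side']:
    c=dict(np.load(n+'0.npz'))
    for col in ['red','yellow','blue','green']:
        for st,ce,_ in blobs(c['img'],col):
            print(n,col,st,ce.round(1),'cap',back(c,ce,.088).round(3)[:2],'collar',back(c,ce,.021).round(3)[:2])
E
```

```text
scene red [208 178  13  14 149] [214.2 185. ] cap [0.453 0.098] collar [0.51  0.148]
scene red [378 254  36  33 471] [395.5 270.1] cap [ 0.473 -0.358] collar [ 0.531 -0.35 ]
scene red [474 265   8   6  32] [477.3 267.7] cap [ 0.578 -0.49 ] collar [ 0.647 -0.494]
scene yellow [111  48  15  15 137] [117.9  54.9] cap [0.792 0.829] collar [0.881 0.948]
scene yellow [256 165  13  14 162] [262.1 171.5] cap [0.566 0.034] collar [0.633 0.079]
scene yellow [268 188   5  12  44] [270.  193.9] cap [ 0.509 -0.029] collar [0.571 0.01 ]
scene yellow [343 239  34  32 464] [359.5 254.2] cap [ 0.467 -0.282] collar [ 0.525 -0.267]
scene yellow [436 315  21  20 121] [446.6 324.5] cap [ 0.412 -0.48 ] collar [ 0.465 -0.484]
scene blue [ 56  79  23  15 190] [66.8 87.7] cap [0.533 0.775] collar [0.597 0.889]
scene blue [ 93 138  45  21 285] [119.3 149.7] cap [0.411 0.39 ] collar [0.464 0.468]
scene blue [158 148  11  12 106] [162.8 153.4] cap [0.469 0.286] collar [0.527 0.354]
scene blue [432 214  19  14 147] [440.4 221.8] cap [ 0.662 -0.387] collar [ 0.738 -0.382]
scene blue [311 226  30  16 137] [327.1 2
[... 410 characters left out ...]
71 168  14  14 173] [277.4 174.7] cap [0.564 0.033] collar [0.576 0.153]
side yellow [244 272  43  41 726] [264.1 290.9] cap [ 0.517 -0.324] collar [ 0.521 -0.263]
side blue [235 130  10   8  62] [239.3 133.5] cap [0.47  0.287] collar [0.466 0.448]
side blue [ 312  183   67  201 6241] [343.9 308. ] cap [ 0.63  -0.358] collar [ 0.652 -0.303]
side blue [   0  191   42  188 4068] [ 13.8 254.3] cap [ 0.093 -0.232] collar [ 0.026 -0.157]
side blue [241 243  37  32 302] [259.2 255.7] cap [ 0.513 -0.246] collar [ 0.515 -0.173]
side blue [408 340  38  33 571] [425.5 358.3] cap [ 0.713 -0.437] collar [ 0.748 -0.395]
side green [267 147   9   8  53] [271.  150.4] cap [0.557 0.167] collar [0.567 0.309]
```

```bash
python3 - <<'E'
from h import *
from rig import ctrl
s=ctrl.observe(); print(rot(s['eef_rot']).round(3))
c=dict(np.load('scene0.npz')); d=dict(np.load('side0.npz'))
f=lambda c,u,z:back(c,u,z).round(3)[:2]
print('brown',f(c,(174,139),.08),f(d,(262,132),.08))
print('tall base',f(c,(318,172),.02),'beaker',f(c,(282,150),0.03),f(c,(240,145),.03),'tips',f(c,(284,172),0.01),'disc',f(c,(198,187),0),'whitedish',f(c,(126,175),.01),'bluebox',f(c,(115,140),.05),'column',f(c,(420,180),0))
E
```

```text
[[ 0.946 -0.001  0.323]
 [-0.323 -0.002  0.946]
 [-0.    -1.    -0.002]]
brown [0.542 0.316] [0.539 0.316]
tall base [ 0.725 -0.046] beaker [0.738 0.082] [0.684 0.194] tips [0.679 0.036] disc [0.495 0.194] whitedish [0.406 0.377] bluebox [0.465 0.479] column [ 0.889 -0.282]
```

```bash
python3 - <<'E'
from h import *
for n,r in [('scene',(110,225,90,225)),('side',(110,220,200,320))]:
    i=cv2.imread(f'pics/{n}0.png')[r[0]:r[1],r[2]:r[3]]
    cv2.imwrite(f'pics/{n}0c.png',cv2.resize(i,None,fx=5,fy=5,interpolation=cv2.INTER_CUBIC))
a=cv2.imread('pics/scene0c.png');b=cv2.imread('pics/side0c.png')
b=cv2.resize(b,(int(b.shape[1]*a.shape[0]/b.shape[0]),a.shape[0])); o=np.hstack([a,b]); cv2.imwrite('pics/cc.png',cv2.resize(o,None,fx=.62,fy=.62))
E
```

```text
(no output)
```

View pics/cc.png

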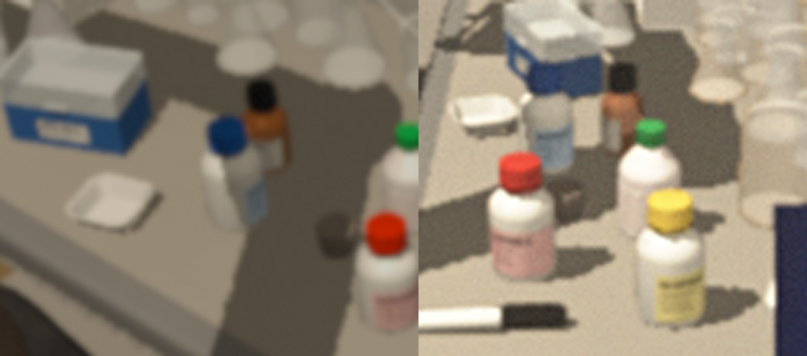

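The crop shows blue (left) and brown close together, a small dark stopper, then red, green and yellow with clear gaps. The two cameras agree within a few mm. I'll go over the blue bottle first, with the jaws along y to clear the brown one.

move_arm(offset=[[0.65,-0.82,0],[0.65,-0.82,0],[0.65,-0.82,0],[0.65,-0.82,0]], angular=[[0,0,0.31],[0,0,0.31],[0,0,0.31],[0,0,0.31]], claw=[-1,-1,-1,-1])

```text
t: 0.5
ee_pos: [0.2771, 0.531, 0.4033]
eef_rot: [-0.706, 0.708, -0.003, 0.003]
wrist_force: [-1.3, 0.5, 0.1]
opening: 0.0922
```

move_arm(offset=[[0.65,-0.82,0],[0.65,-0.82,0],[0.65,-0.82,0],[0.65,-0.82,0]], angular=[[0,0,0],[0,0,0],[0,0,0],[0,0,0]], claw=[-1,-1,-1,-1])

```text
t: 0.9
ee_pos: [0.3428, 0.4485, 0.4032]
eef_rot: [-0.706, 0.708, -0.004, 0.004]
wrist_force: [-1.3, -0.0, -0.1]
opening: 0.0918
```

move_arm(offset=[[0.65,-0.82,0],[0.65,-0.82,0],[0.65,-0.82,0],[0.65,-0.82,0]], angular=[[0,0,0],[0,0,0],[0,0,0],[0,0,0]], claw=[-1,-1,-1,-1])

```text
t: 1.3
ee_pos: [0.4077, 0.3672, 0.4032]
eef_rot: [-0.706, 0.708, -0.005, 0.005]
wrist_force: [-1.3, 0.5, 0.4]
opening: 0.092
```

move_arm(offset=[[0.65,-0.82,0],[0.65,-0.82,0],[0.65,-0.82,0],[0.65,-0.82,0],[0.65,-0.82,0]], angular=[[0,0,0],[0,0,0],[0,0,0],[0,0,0],[0,0,0]], claw=[-1,-1,-1,-1,-1])

```text
t: 1.8
ee_pos: [0.4709, 0.2884, 0.4032]
eef_rot: [-0.707, 0.707, -0.004, 0.003]
wrist_force: [-0.0, 0.5, 0.2]
opening: 0.0919
```

```bash
cat > w.py <<'E'
import sys
from h import *
from rig import ctrl, optics
s=ctrl.observe(); c=optics.read_camera('wrist'); cv2.imwrite(f'pics/{sys.argv[1]}.png',c['img'][:,:,::-1])
print(s['t'],s['ee_pos'],np.array(s['joint_pos']).round(2))
for col in sys.argv[2:]:
    for st,ce,_ in blobs(c['img'],col,60): print(col,st,ce.round(1),'cap',back(c,ce,.096,s).round(4)[:2],'collar',back(c,ce,.025,s).round(4)[:2])
E
python3 w.py w1 blue green
```

```text
1.8 [0.4709161  0.28839044 0.40323218] [-0.29  0.32 -0.38  1.8   0.14  1.05  0.85]
blue [ 367  116  115   79 1091] [412.6 144.6] cap [0.4358 0.4364] collar [0.4474 0.473 ]
blue [236 158  33  37 963] [252.3 176. ] cap [0.4645 0.287 ] collar [0.4832 0.2864]
```

View pics/w1.png

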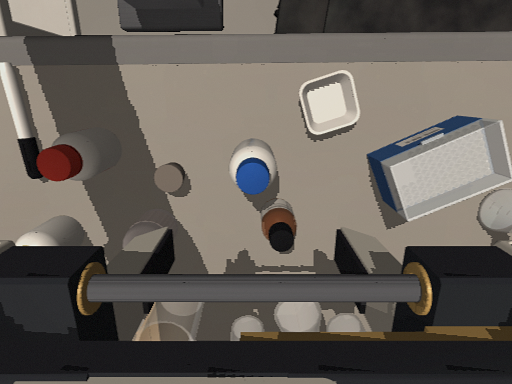

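Cap at (252,176) and brown cap at (281,237) both sit well between the fingers, so I descend and grip.

move_arm(offset=[[-0.02,-0.01,-0.4],[-0.02,-0.01,-0.9],[-0.02,-0.01,-0.9],[-0.02,-0.01,-0.9]], angular=[[0,0,0],[0,0,0],[0,0,0],[0,0,0]], claw=[-1,-1,-1,-1])

```text
t: 2.25
ee_pos: [0.4677, 0.2889, 0.3133]
eef_rot: [-0.707, 0.708, -0.003, 0.001]
wrist_force: [0.2, 1.2, 0.1]
opening: 0.0918
```

move_arm(offset=[[0,0,-0.25],[0,0,-0.5],[0,0,-0.75],[0,0,-0.94],[0,0,-0.94],[0,0,-0.94]], angular=[[0,0,0],[0,0,0],[0,0,0],[0,0,0],[0,0,0],[0,0,0]], claw=[-1,-1,-1,-1,-1,-1])

```text
t: 2.85
ee_pos: [0.4686, 0.2902, 0.2216]
eef_rot: [0.707, -0.707, 0.002, -0.002]
wrist_force: [0.8, 0.2, 0.7]
opening: 0.0919
```

move_arm(offset=[[0,0,0],[0,0,0],[0,0,0],[0,0,0],[0,0,0],[0,0,0],[0,0,0],[0,0,0]], angular=[[0,0,0],[0,0,0],[0,0,0],[0,0,0],[0,0,0],[0,0,0],[0,0,0],[0,0,0]], claw=[0.2,0.2,0.2,0.2,0.5,0.5,0.5,0.5], newtons=20)

```text
t: 3.65
ee_pos: [0.4686, 0.2899, 0.2216]
eef_rot: [0.707, -0.707, 0.002, -0.001]
wrist_force: [-0.3, -2.6, 2.0]
opening: 0.0504
```

Gripped (50 mm opening). Lift straight up, then rotate to jaws along x while travelling.

move_arm(offset=[[0,0,0],[0,0,0.2],[0,0,0.5],[0,0,0.8],[0,0,0.8],[0,0,0.8]], angular=[[0,0,0],[0,0,0],[0,0,0],[0,0,0],[0,0,0],[0,0,0]], claw=[1,1,1,1,1,1], newtons=25)

```text
t: 4.25
ee_pos: [0.4686, 0.2901, 0.3018]
eef_rot: [0.707, -0.707, 0.002, -0.002]
wrist_force: [-0.5, -1.5, -1.4]
opening: 0.0504
```

move_arm(offset=[[0,0,0.4],[0,0,0.8],[0,0,0.8],[0,0,0.8]], angular=[[0,0,0],[0,0,0],[0,0,0],[0,0,0]], claw=[1,1,1,1])

```text
t: 4.65
ee_pos: [0.4685, 0.2899, 0.3811]
eef_rot: [0.707, -0.707, 0.002, -0.002]
wrist_force: [-0.1, -0.3, -1.9]
opening: 0.0501
```

move_arm(offset=[[0.05,-0.3,0],[0.05,-0.6,0],[0.1,-0.94,0],[0.1,-0.94,0]], angular=[[0,0,-0.1],[0,0,-0.2],[0,0,-0.3],[0,0,-0.3]], claw=[1,1,1,1])

```text
t: 5.05
ee_pos: [0.4786, 0.1901, 0.378]
eef_rot: [-0.696, 0.7, -0.117, 0.114]
wrist_force: [0.9, -0.3, -1.9]
opening: 0.0502
```

move_arm(offset=[[0,-0.3,0],[0,-0.6,0],[0,-0.9,0],[0,-0.9,0]], angular=[[0,0,-0.13],[0,0,-0.26],[0,0,-0.37],[0,0,-0.37]], claw=[1,1,1,1])

```text
t: 5.45
ee_pos: [0.4779, 0.0956, 0.3755]
eef_rot: [-0.658, 0.665, -0.254, 0.248]
wrist_force: [-0.3, -0.8, -1.7]
opening: 0.0501
```

move_arm(offset=[[0,-0.3,0],[0,-0.6,0],[0,-0.9,0],[0,-0.9,0]], angular=[[0,0,-0.13],[0,0,-0.26],[0,0,-0.37],[0,0,-0.37]], claw=[1,1,1,1])

```text
t: 5.85
ee_pos: [0.4772, 0.0019, 0.3735]
eef_rot: [-0.595, 0.603, -0.379, 0.371]
wrist_force: [0.3, -0.4, -1.5]
opening: 0.0504
```

move_arm(offset=[[0.15,-0.3,0],[0.3,-0.6,0],[0.35,-0.9,0],[0.35,-0.9,0],[0.35,-0.9,0]], angular=[[0,0,-0.13],[0,0,-0.26],[0,0,-0.37],[0,0,-0.37],[0,0,-0.37]], claw=[1,1,1,1,1])

```text
t: 6.35
ee_pos: [0.512, -0.0873, 0.3719]
eef_rot: [-0.513, 0.52, -0.489, 0.477]
wrist_force: [0.5, 0.1, -1.6]
opening: 0.0502
```

```bash
python3 w.py w2 red yellow blue
```

```text
6.35 [ 0.51197719 -0.08727246  0.37188249] [ 0.08  0.28  0.04  1.91 -0.02  0.97  0.2 ]
red [424  29  11  12 108] [429.1  34.7] cap [0.6283 0.0455] collar [0.6623 0.0597]
yellow [ 314   21   47   51 1799] [336.8  45.9] cap [0.5614 0.0337] collar [0.5767 0.0446]
blue [ 219  247   71   27 1429] [254.3 261.9] cap [ 0.5115 -0.1541] collar [ 0.513  -0.1955]
blue [ 215  302   79   30 1984] [253.7 315. ] cap [ 0.5149 -0.2133] collar [ 0.5173 -0.2712]
```

View pics/w2.png

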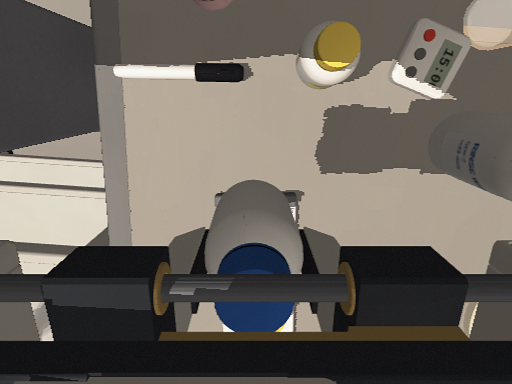

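The wrist view has the blue bottle upright in the jaws, hiding the carrier. The yellow bottle is at (337,46). I'll refine the carrier pose by fitting ring silhouettes in the fixed views.

```bash
cat > fit.py <<'E'
from h import *
from scipy.optimize import minimize
C={n:dict(np.load(n+'0.npz')) for n in ['scene','side']}
t=np.linspace(0,2*np.pi,60); S=4
def circ(c,x,y,r,z): return np.array([proj(c,(x+r*np.cos(a),y+r*np.sin(a),z)) for a in t])
def fill(p):
    m=np.zeros((384*S,512*S),np.uint8); cv2.fillPoly(m,[np.round((p+.5)*S).astype(np.int32)],1); return m
def ring(c,x,y):
    o=cv2.convexHull(np.vstack([circ(c,x,y,.038,.032),circ(c,x,y,.038,.010)]).astype(np.float32))[:,0]
    return fill(o)&~(fill(circ(c,x,y,.034,.032))&fill(circ(c,x,y,.034,.010)))
M={}
for n,c in C.items():
    big=cv2.resize(c['img'],None,fx=S,fy=S,interpolation=cv2.INTER_LINEAR)
    for col,xy in [('red',(.53,-.351)),('yellow',(.523,-.266)),('blue',(.516,-.182))]:
        near=cv2.dilate(ring(c,*xy),np.ones((13,13))); M[n,col]=mask(big,col,80)&near
def cost(p,names):
    x,y,th=p; e=0
    for (n,col),m in M.items():
        if n not in names: continue
        k={'red':-.084,'yellow':0,'blue':.084}[col]
        r=ring(C[n],x-k*np.sin(th),y+k*np.cos(th))
        e+=1-(r&m).sum()/(r|m).sum()
    return e
for names in [['scene'],['side'],['scene','side']]:
    r=minimize(cost,[.523,-.267,.08],args=(names,),method='Nelder-Mead',options=dict(initial_simplex=np.array([.523,-.267,.08])+np.array([[0,0,0],[.006,0,0],[0,.006,0],[0,0,.05]]),maxiter=60))
    x,y,th=r.x; print(names,r.fun.round(2),r.x.round(4),{n:(round(x-k*np.sin(th),4),round(y+k*np.cos(th),4)) for n,k in [('red',-.084),('yellow',0),('blue',.084)]})
E
python3 fit.py
```

```text
['scene'] 0.64 [ 0.5245 -0.2657  0.0801] {'red': (np.float64(0.5312), np.float64(-0.3495)), 'yellow': (np.float64(0.5245), np.float64(-0.2657)), 'blue': (np.float64(0.5177), np.float64(-0.182))}
['side'] 0.7 [ 0.5216 -0.2654  0.0862] {'red': (np.float64(0.5288), np.float64(-0.3491)), 'yellow': (np.float64(0.5216), np.float64(-0.2654)), 'blue': (np.float64(0.5144), np.float64(-0.1818))}
['scene', 'side'] 1.48 [ 0.5224 -0.2655  0.0863] {'red': (np.float64(0.5297), np.float64(-0.3492)), 'yellow': (np.float64(0.5224), np.float64(-0.2655)), 'blue': (np.float64(0.5152), np.float64(-0.1818))}
```

move_arm(offset=[[0.04,-0.3,0],[0.04,-0.6,0],[0.04,-0.95,0],[0.04,-0.95,0],[0.04,-0.95,0],[0.04,-0.95,0]], angular=[[0,0,0],[0,0,0],[0,0,0],[0,0,0],[0,0,0],[0,0,0]], claw=[1,1,1,1,1,1])

```text
t: 7.0
ee_pos: [0.5162, -0.1789, 0.3717]
eef_rot: [-0.514, 0.521, -0.488, 0.475]
wrist_force: [-0.3, 0.2, -1.4]
opening: 0.0503
```

```bash
cat > f.py <<'E'
import sys
from h import *
from rig import ctrl, optics
tag,col,z=sys.argv[1],sys.argv[2],float(sys.argv[3])
s=ctrl.observe(); A=rot(s['eef_rot']); print(s['t'],s['ee_pos'],'jaw',A[:,2].round(3),'fwd',A[:,1].round(3),np.array(s['joint_pos']).round(2))
z0=s['ee_pos'][2]-.159-z   # bottle base height
print('base z',round(z0,4))
ims=[]
for n in ['scene','side']:
    c=optics.read_camera(n); ims.append(c['img'])
    for st,ce,_ in blobs(c['img'],col,40): print(n,st,ce.round(1),'cap',back(c,ce,z0+.088).round(4)[:2])
cv2.imwrite(f'pics/{tag}.png',np.hstack([ims[0][80:380,120:512],ims[1][80:380,120:512]])[:,:,::-1])
E
python3 f.py f1 blue .0626
```

```text
7.0 [ 0.51623001 -0.17893285  0.37165668] jaw [ 0.997  0.072 -0.019] fwd [-0.02   0.005 -1.   ] [ 0.21  0.33  0.09  1.85 -0.03  0.98  0.39]
base z 0.1501
scene [ 99 139  39  20 228] [124.7 150.1] cap [0.2991 0.2051]
scene [432 214  19  14 146] [440.4 221.8] cap [ 0.4908 -0.3974]
scene [311 226  30  16 143] [327.2 230.7] cap [ 0.3516 -0.2467]
scene [310 241  30  13 122] [323.4 249.3] cap [ 0.311  -0.2618]
side [250 150  19  17 269] [259.  157.7] cap [ 0.5139 -0.1769]
side [ 312  176   67  208 6802] [343.4 299.8] cap [ 0.5826 -0.4711]
side [   0  191   42  190 4108] [ 13.8 254.7] cap [ 0.2431 -0.4021]
side [241 243  37  31 273] [259.8 254.8] cap [ 0.5076 -0.4087]
side [408 340  38  33 572] [425.6 358.3] cap [ 0.6331 -0.53  ]
```

View pics/f1.png

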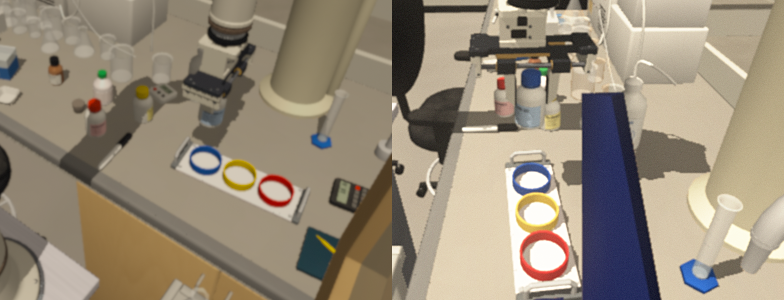

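The bottle hangs upright above the blue collar. The tool is tilted by 1.1°, which I correct before lowering.

move_arm(offset=[[0,-0.04,0],[0,-0.04,-0.25],[0,-0.04,-0.5],[0,-0.04,-0.75],[0,-0.04,-0.75],[0,-0.04,-0.75]], angular=[[0,-0.02,0],[0,-0.02,0],[0,-0.02,0],[0,-0.02,0],[0,-0.02,0],[0,-0.02,0]], claw=[1,1,1,1,1,1])

```text
t: 7.7
ee_pos: [0.5163, -0.183, 0.2971]
eef_rot: [0.519, -0.516, 0.482, -0.481]
wrist_force: [0.1, -0.4, -0.5]
opening: 0.0502
```

```bash
python3 f.py f2 blue .0626
```

```text
7.7 [ 0.51632717 -0.18296381  0.29708126] jaw [0.997 0.072 0.002] fwd [ 0.001  0.005 -1.   ] [ 0.23  0.42  0.08  1.91 -0.05  0.81  0.41]
base z 0.0755
scene [113 139  25  20 193] [128.  150.4] cap [0.3625 0.2835]
scene [432 214  19  14 146] [440.4 221.8] cap [ 0.5758 -0.3921]
scene [331 231  10  11  42] [336.6 234.4] cap [ 0.4204 -0.2406]
scene [310 241  29  13 121] [323.3 249.3] cap [ 0.3719 -0.2383]
side [ 311  175   68  209 7083] [342.5 297.2] cap [ 0.6074 -0.4036]
side [   0  191   43  190 4112] [ 13.8 254.7] cap [ 0.1688 -0.3182]
side [253 191  17  16 223] [261.3 198.1] cap [ 0.5179 -0.1833]
side [241 244  36  31 216] [254.1 258.7] cap [ 0.5025 -0.3344]
side [408 340  38  33 572] [425.6 358.3] cap [ 0.6727 -0.4836]
```

move_arm(offset=[[-0.02,0.01,-0.2],[-0.02,0.01,-0.4],[-0.02,0.01,-0.5],[-0.02,0.01,-0.58],[-0.02,0.01,-0.64],[-0.02,0.01,-0.66],[-0.02,0.01,-0.66]], angular=[[0,0,0],[0,0,0],[0,0,0],[0,0,0],[0,0,0],[0,0,0],[0,0,0]], claw=[1,1,1,1,1,1,1])

```text
t: 8.5
ee_pos: [0.5152, -0.1824, 0.2325]
eef_rot: [0.52, -0.516, 0.482, -0.482]
wrist_force: [-0.5, 0.5, -0.9]
opening: 0.0504
```

move_arm(offset=[[0,0,-0.02],[0,0,-0.02],[0,0,-0.02],[0,0,-0.02],[0,0,-0.02],[0,0,-0.02],[0,0,-0.02]], angular=[[0,0,0],[0,0,0],[0,0,0],[0,0,0],[0,0,0],[0,0,0],[0,0,0]], claw=[1,1,0,-0.3,-0.8,-0.8,-0.8])

```text
t: 9.2
ee_pos: [0.5152, -0.1824, 0.2304]
eef_rot: [0.52, -0.516, 0.482, -0.482]
wrist_force: [0.0, -0.5, 0.8]
opening: 0.0776
```

move_arm(offset=[[0,0,0.2],[0,0,0.5],[0,0,0.95],[0,0,0.95]], angular=[[0,0,0],[0,0,0],[0,0,0],[0,0,0]], claw=[-0.8,-0.8,-0.8,-0.8])

```text
t: 9.6
ee_pos: [0.5176, -0.1834, 0.3311]
eef_rot: [0.521, -0.514, 0.478, -0.485]
wrist_force: [1.6, -0.0, 0.9]
opening: 0.0829
```

move_arm(offset=[[0,0.2,0.25],[0.05,0.6,0.25],[0.1,0.9,0.25],[0.1,0.9,0.25]], angular=[[0,0,0],[0,0,0],[0,0,0],[0,0,0]], claw=[-1,-1,-1,-1])

```text
t: 10.0
ee_pos: [0.5283, -0.088, 0.3559]
eef_rot: [0.524, -0.515, 0.477, -0.483]
wrist_force: [0.4, 0.8, -0.1]
opening: 0.0918
```

```bash
python3 f.py f3 blue .2; python3 w.py w3 yellow
```

```text
10.0 [ 0.52831619 -0.08798794  0.35593244] jaw [0.997 0.079 0.015] fwd [ 0.015  0.004 -1.   ] [ 0.08  0.32  0.05  1.91 -0.03  0.9   0.22]
base z -0.0031
scene [ 96 139  42  20 258] [121.3 150. ] cap [0.4161 0.3882]
scene [322 209  14  15 169] [328.7 216.2] cap [ 0.5296 -0.1757]
scene [432 214  19  14 147] [440.4 221.8] cap [ 0.6653 -0.3866]
scene [310 241  30  13 145] [323.2 248.9] cap [ 0.4369 -0.2129]
side [ 312  176   67  208 6738] [343.3 301.5] cap [ 0.6328 -0.3436]
side [   0  191   43  190 4102] [ 13.8 254.7] cap [ 0.0906 -0.2299]
side [252 219  17  17 238] [259.8 227. ] cap [ 0.5163 -0.1635]
side [241 247  36  28 163] [253.1 266. ] cap [ 0.5017 -0.2671]
side [408 340  38  33 573] [425.5 358.3] cap [ 0.7145 -0.4346]
10.1 [ 0.52756773 -0.09265777  0.35566323] [ 0.08  0.32  0.05  1.91 -0.02  0.9   0.22]
yellow [ 287    4   49   56 2080] [310.6  31.5] cap [0.5618 0.0336] collar [0.5736 0.0468]
yellow [203 302  63  39 880] [231.6 325.6] cap [ 0.5195 -0.2196] collar [ 0.5188 -0.2818]
```

View pics/f3.png

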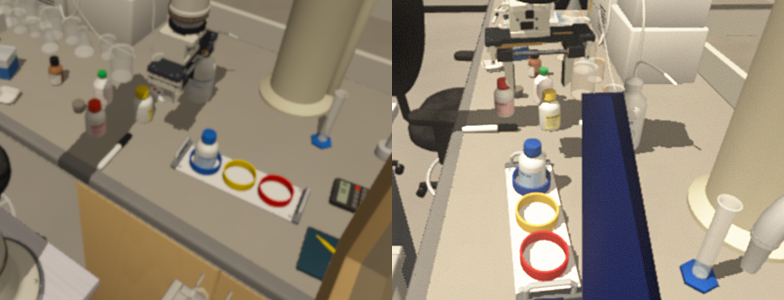

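Blue stands in its collar (crop: cap at 207,136 inside the blue ring). Next is yellow, then red.

move_arm(offset=[[0.1,0.3,0],[0.18,0.63,0],[0.18,0.63,0]], angular=[[0,0.015,0],[0,0.015,0],[0,0.015,0]], claw=[-1,-1,-1])

```text
t: 10.45
ee_pos: [0.5463, -0.0273, 0.3553]
eef_rot: [0.519, -0.518, 0.482, -0.48]
wrist_force: [-0.3, 0.8, -0.2]
opening: 0.0918
```

move_arm(offset=[[0.1,0.3,0],[0.18,0.63,0],[0.18,0.63,0],[0.18,0.63,0],[0.18,0.63,0]], angular=[[0,0,0],[0,0,0],[0,0,0],[0,0,0],[0,0,0]], claw=[-1,-1,-1,-1,-1])

```text
t: 10.95
ee_pos: [0.5641, 0.0333, 0.3549]
eef_rot: [-0.518, 0.518, -0.482, 0.48]
wrist_force: [0.3, -0.4, 0.1]
opening: 0.0918
```

```bash
python3 w.py w4 yellow; python3 f.py f4 yellow .19
```

```text
10.95 [0.56409061 0.03328515 0.35494498] [-0.11  0.37  0.    1.83 -0.    0.94 -0.03]
yellow [ 234  173   39   43 1355] [253.3 194.2] cap [0.5627 0.0376] collar [0.5641 0.0145]
11.0 [0.56407736 0.03328766 0.35501568] jaw [ 0.997  0.073 -0.002] fwd [-0.002  0.002 -1.   ] [-0.11  0.37  0.    1.83 -0.    0.94 -0.03]
base z 0.006
scene [111  48  15  15 136] [117.9  54.8] cap [0.7844 0.8182]
scene [255 165  15  14 174] [261.8 171.4] cap [0.5595 0.031 ]
scene [268 189   5  11  45] [270.  193.7] cap [ 0.5036 -0.0316]
scene [343 239  34  32 461] [359.5 254.2] cap [ 0.462  -0.2829]
scene [436 315  21  20 122] [446.7 324.6] cap [ 0.4071 -0.4799]
side [270 169  15  13 169] [276.7 174.9] cap [0.5618 0.0211]
side [244 272  43  41 718] [264.  290.9] cap [ 0.5171 -0.3289]
```

View pics/w4.png

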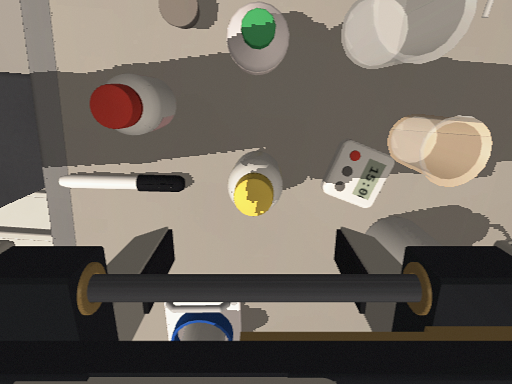

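Cap at (253,194) is centred; the timer and green bottle are clear of the fingers.

move_arm(offset=[[0,0.01,-0.3],[0,0.01,-0.6],[0,0.01,-0.6],[0,0.01,-0.6]], angular=[[0,0,0],[0,0,0],[0,0,0],[0,0,0]], claw=[-1,-1,-1,-1])

```text
t: 11.5
ee_pos: [0.564, 0.0342, 0.2953]
eef_rot: [-0.517, 0.518, -0.483, 0.48]
wrist_force: [-0.7, 0.6, 0.1]
opening: 0.0916
```

move_arm(offset=[[0,0,-0.25],[0,0,-0.5],[0,0,-0.73],[0,0,-0.73],[0,0,-0.73]], angular=[[0,0,0],[0,0,0],[0,0,0],[0,0,0],[0,0,0]], claw=[-1,-1,-1,-1,-1])

```text
t: 12.0
ee_pos: [0.5648, 0.0341, 0.2237]
eef_rot: [0.518, -0.518, 0.483, -0.481]
wrist_force: [0.6, 0.7, -1.2]
opening: 0.0921
```

move_arm(offset=[[0,0,0],[0,0,0],[0,0,0],[0,0,0],[0,0,0],[0,0,0],[0,0,0],[0,0,0]], angular=[[0,0,0],[0,0,0],[0,0,0],[0,0,0],[0,0,0],[0,0,0],[0,0,0],[0,0,0]], claw=[0.2,0.2,0.2,0.2,0.5,0.5,1,1], newtons=25)

```text
t: 12.8
ee_pos: [0.5649, 0.0341, 0.2238]
eef_rot: [0.518, -0.517, 0.483, -0.481]
wrist_force: [0.4, 0.1, 1.4]
opening: 0.0487
```

move_arm(offset=[[0,0,0.2],[0,0,0.5],[0,0,0.8],[0,0,0.8],[0,0,0.8]], angular=[[0,0,0],[0,0,0],[0,0,0],[0,0,0],[0,0,0]], claw=[1,1,1,1,1])

```text
t: 13.3
ee_pos: [0.5649, 0.0341, 0.3042]
eef_rot: [0.518, -0.517, 0.482, -0.481]
wrist_force: [-0.2, -0.4, -1.6]
opening: 0.0487
```

move_arm(offset=[[0,0,0.4],[0,0,0.7],[0,0,0.7]], angular=[[0,0,0],[0,0,0],[0,0,0]], claw=[1,1,1])

```text
t: 13.6
ee_pos: [0.5661, 0.0342, 0.3769]
eef_rot: [0.519, -0.516, 0.481, -0.482]
wrist_force: [0.9, -0.8, -0.9]
opening: 0.0485
```

move_arm(offset=[[-0.05,-0.3,0],[-0.1,-0.6,0],[-0.14,-0.99,0],[-0.14,-0.99,0]], angular=[[0,0,0],[0,0,0],[0,0,0],[0,0,0]], claw=[1,1,1,1])

```text
t: 14.0
ee_pos: [0.5504, -0.0715, 0.3747]
eef_rot: [-0.515, 0.516, -0.484, 0.484]
wrist_force: [-0.2, -0.3, -0.9]
opening: 0.0486
```

move_arm(offset=[[-0.05,-0.3,0],[-0.1,-0.6,0],[-0.14,-0.99,0],[-0.14,-0.99,0]], angular=[[0,0,0],[0,0,0],[0,0,0],[0,0,0]], claw=[1,1,1,1])

```text
t: 14.4
ee_pos: [0.5342, -0.1767, 0.3726]
eef_rot: [-0.512, 0.515, -0.486, 0.486]
wrist_force: [-0.5, -0.3, -1.2]
opening: 0.0487
```

move_arm(offset=[[-0.05,-0.3,0],[-0.1,-0.6,0],[-0.14,-0.99,0],[-0.14,-0.99,0],[-0.14,-0.99,0],[-0.14,-0.99,0]], angular=[[0,0,0],[0,0,0],[0,0,0],[0,0,0],[0,0,0],[0,0,0]], claw=[1,1,1,1,1,1])

```text
t: 15.0
ee_pos: [0.5204, -0.2741, 0.3712]
eef_rot: [-0.512, 0.516, -0.487, 0.485]
wrist_force: [0.3, 0.5, -0.5]
opening: 0.0488
```

```bash
python3 f.py f5 yellow .0648
```

```text
15.0 [ 0.5203669  -0.27413506  0.3712201 ] jaw [ 0.998  0.056 -0.005] fwd [-0.005 -0.002 -1.   ] [ 0.33  0.39  0.13  1.76 -0.06  1.    0.54]
base z 0.1474
scene [343 239  34  32 468] [359.7 253.9] cap [ 0.3402 -0.3139]
scene [436 315  21  19 121] [446.6 324.5] cap [ 0.2957 -0.4712]
side [251 180  25  23 493] [263.  190.9] cap [ 0.5164 -0.2753]
side [244 272  43  41 691] [264.1 290.9] cap [ 0.5101 -0.4564]
```

move_arm(offset=[[0.03,0.08,0],[0.03,0.08,-0.25],[0.03,0.08,-0.5],[0.03,0.08,-0.72],[0.03,0.08,-0.72],[0.03,0.08,-0.72]], angular=[[0,0,0],[0,0,0],[0,0,0],[0,0,0],[0,0,0],[0,0,0]], claw=[1,1,1,1,1,1])

```text
t: 15.7
ee_pos: [0.5241, -0.2649, 0.3]
eef_rot: [-0.513, 0.516, -0.486, 0.485]
wrist_force: [0.6, -0.9, -0.7]
opening: 0.0485
```

```bash
python3 f.py f6 yellow .0648
```

```text
15.7 [ 0.52412248 -0.26485923  0.30002573] jaw [ 0.998  0.058 -0.005] fwd [-0.005 -0.002 -1.   ] [ 0.33  0.48  0.12  1.81 -0.07  0.85  0.54]
base z 0.0762
scene [343 239  34  32 382] [358.5 256.5] cap [ 0.395  -0.2992]
scene [436 315  21  20 121] [446.7 324.6] cap [ 0.3517 -0.4757]
side [255 220  21  19 358] [265.2 228.5] cap [ 0.5206 -0.2694]
side [244 275  43  38 560] [263.5 294.8] cap [ 0.5127 -0.3984]
```

View pics/f6.png

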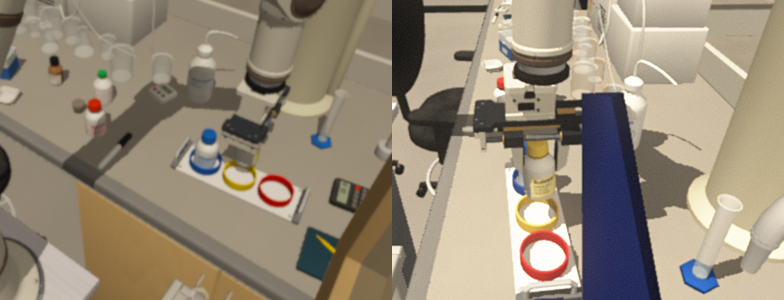

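Bottle hangs straight over the yellow ring, and the blue one is undisturbed. Lower and release.

move_arm(offset=[[0,0,-0.2],[0,0,-0.4],[0,0,-0.5],[0,0,-0.58],[0,0,-0.64],[0,0,-0.67],[0,0,-0.67]], angular=[[0,0,0],[0,0,0],[0,0,0],[0,0,0],[0,0,0],[0,0,0],[0,0,0]], claw=[1,1,1,1,1,1,1])

```text
t: 16.5
ee_pos: [0.5246, -0.2657, 0.2343]
eef_rot: [-0.513, 0.516, -0.485, 0.486]
wrist_force: [-0.4, -0.4, -1.5]
opening: 0.0487
```

move_arm(offset=[[0,0,-0.01],[0,0,-0.01],[0,0,-0.01],[0,0,-0.01],[0,0,-0.01],[0,0,-0.01],[0,0,-0.01]], angular=[[0,0,0],[0,0,0],[0,0,0],[0,0,0],[0,0,0],[0,0,0],[0,0,0]], claw=[1,1,0,-0.3,-0.8,-0.8,-0.8])

```text
t: 17.2
ee_pos: [0.5246, -0.2657, 0.2334]
eef_rot: [-0.513, 0.516, -0.485, 0.486]
wrist_force: [0.6, -0.1, 0.1]
opening: 0.0761
```

move_arm(offset=[[0,0,0.2],[0,0,0.5],[0,0,0.95],[0,0,0.95]], angular=[[0,0,0],[0,0,0],[0,0,0],[0,0,0]], claw=[-0.8,-0.8,-0.8,-0.8])

```text
t: 17.6
ee_pos: [0.5268, -0.267, 0.3345]
eef_rot: [-0.514, 0.514, -0.481, 0.489]
wrist_force: [0.8, 0.2, 0.7]
opening: 0.0826
```

move_arm(offset=[[0,0.2,0.3],[0,0.6,0.3],[0,0.9,0.3],[0,0.9,0.3]], angular=[[0,0,0],[0,0,0],[0,0,0],[0,0,0]], claw=[-1,-1,-1,-1])

```text
t: 18.0
ee_pos: [0.5274, -0.1716, 0.3645]
eef_rot: [0.517, -0.515, 0.48, -0.487]
wrist_force: [-0.0, 0.3, -0.6]
opening: 0.0918
```

move_arm(offset=[[-0.1,0.3,0],[-0.2,0.6,0],[-0.25,0.9,0],[-0.25,0.9,0]], angular=[[0,0,0],[0,0,0],[0,0,0],[0,0,0]], claw=[-1,-1,-1,-1])

```text
t: 18.4
ee_pos: [0.5019, -0.0777, 0.3642]
eef_rot: [0.518, -0.516, 0.48, -0.485]
wrist_force: [0.3, 0.3, -0.0]
opening: 0.0917
```

move_arm(offset=[[-0.1,0.3,0],[-0.2,0.6,0],[-0.25,0.9,0],[-0.25,0.9,0]], angular=[[0,0,0],[0,0,0],[0,0,0],[0,0,0]], claw=[-1,-1,-1,-1])

```text
t: 18.8
ee_pos: [0.4764, 0.0155, 0.3641]
eef_rot: [0.52, -0.517, 0.479, -0.483]
wrist_force: [-0.3, 0.4, 0.7]
opening: 0.0919
```

move_arm(offset=[[-0.1,0.3,0],[-0.2,0.6,0],[-0.22,0.85,0],[-0.22,0.85,0],[-0.22,0.85,0]], angular=[[0,0,0],[0,0,0],[0,0,0],[0,0,0],[0,0,0]], claw=[-1,-1,-1,-1,-1])

```text
t: 19.3
ee_pos: [0.455, 0.0996, 0.364]
eef_rot: [0.52, -0.517, 0.478, -0.483]
wrist_force: [0.5, -0.1, -0.2]
opening: 0.0919
```

```bash
python3 w.py w7 red; python3 f.py f7 red .19
```

```text
19.3 [0.45499317 0.09963067 0.36397895] [-0.21  0.19 -0.07  2.05  0.02  0.89 -0.22]
red [ 229  171   38   43 1285] [247.7 192.3] cap [0.4516 0.1015] collar [0.4523 0.0785]
red [428 212  10   9  67] [432.9 216.3] cap [0.6131 0.0913] collar [0.6603 0.0653]
19.35 [0.45501147 0.09904068 0.36394109] jaw [0.997 0.074 0.007] fwd [ 0.007 -0.002 -1.   ] [-0.21  0.19 -0.07  2.05  0.02  0.89 -0.22]
base z 0.0149
scene [208 178  14  15 154] [214.6 185.1] cap [0.441  0.0856]
scene [378 254  36  33 468] [395.6 270.1] cap [ 0.46   -0.3598]
side [225 158  13  12 126] [231.2 163.2] cap [0.4543 0.0662]
side [248 310  49  51 989] [271.8 335.3] cap [ 0.5234 -0.4105]
```

View pics/f7.png

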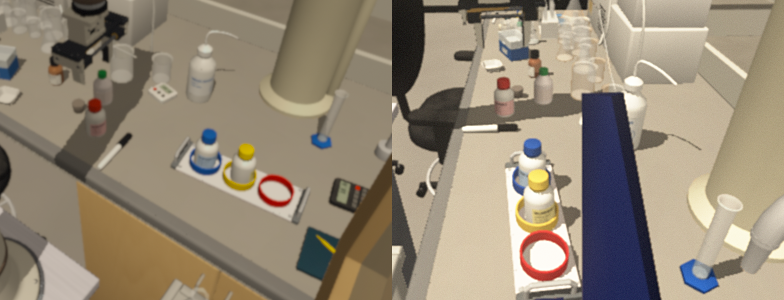

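View pics/w7.png

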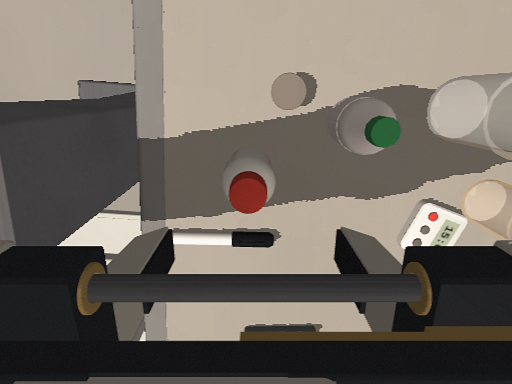

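Blue and yellow are seated. Red cap at (248,192) lies between the fingers; green at (383,131) is clear.

move_arm(offset=[[-0.03,0,-0.3],[-0.03,0,-0.6],[-0.03,0,-0.6],[-0.03,0,-0.6]], angular=[[0,0.007,0],[0,0.007,0],[0,0.007,0],[0,0.007,0]], claw=[-1,-1,-1,-1])

```text
t: 19.85
ee_pos: [0.4521, 0.098, 0.304]
eef_rot: [-0.516, 0.519, -0.482, 0.482]
wrist_force: [1.0, -0.6, 0.4]
opening: 0.0919
```

move_arm(offset=[[0,0,-0.25],[0,0,-0.5],[0,0,-0.82],[0,0,-0.82],[0,0,-0.82]], angular=[[0,0,0],[0,0,0],[0,0,0],[0,0,0],[0,0,0]], claw=[-1,-1,-1,-1,-1])

```text
t: 20.35
ee_pos: [0.4528, 0.0979, 0.2231]
eef_rot: [-0.517, 0.518, -0.482, 0.482]
wrist_force: [0.0, -0.2, -0.6]
opening: 0.0919
```

move_arm(offset=[[0,0,0],[0,0,0],[0,0,0],[0,0,0],[0,0,0],[0,0,0],[0,0,0],[0,0,0]], angular=[[0,0,0],[0,0,0],[0,0,0],[0,0,0],[0,0,0],[0,0,0],[0,0,0],[0,0,0]], claw=[0.2,0.2,0.2,0.2,0.5,0.5,1,1], newtons=25)

```text
t: 21.15
ee_pos: [0.4527, 0.0979, 0.2232]
eef_rot: [-0.516, 0.518, -0.482, 0.482]
wrist_force: [-2.2, -0.0, 4.2]
opening: 0.0499
```

move_arm(offset=[[0,0,0.2],[0,0,0.5],[0,0,0.8],[0,0,0.8],[0,0,0.8]], angular=[[0,0,0],[0,0,0],[0,0,0],[0,0,0],[0,0,0]], claw=[1,1,1,1,1])

```text
t: 21.65
ee_pos: [0.4527, 0.0979, 0.3033]
eef_rot: [-0.517, 0.518, -0.481, 0.482]
wrist_force: [-0.1, -0.6, -1.7]
opening: 0.05
```

move_arm(offset=[[0,0,0.4],[0,0,0.8],[0,0,0.8]], angular=[[0,0,0],[0,0,0],[0,0,0]], claw=[1,1,1])

```text
t: 21.95
ee_pos: [0.4543, 0.0983, 0.3865]
eef_rot: [0.519, -0.516, 0.48, -0.484]
wrist_force: [1.4, 0.4, -1.7]
opening: 0.0505
```

move_arm(offset=[[0.05,-0.3,0],[0.1,-0.6,0],[0.18,-0.99,0],[0.18,-0.99,0]], angular=[[0,0,0],[0,0,0],[0,0,0],[0,0,0]], claw=[1,1,1,1])

```text
t: 22.35
ee_pos: [0.4722, -0.0062, 0.3844]
eef_rot: [-0.515, 0.516, -0.482, 0.486]
wrist_force: [-1.1, 0.1, -2.9]
opening: 0.0503
```

move_arm(offset=[[0.05,-0.3,0],[0.1,-0.6,0],[0.18,-0.99,0],[0.18,-0.99,0]], angular=[[0,0,0],[0,0,0],[0,0,0],[0,0,0]], claw=[1,1,1,1])

```text
t: 22.75
ee_pos: [0.4899, -0.1107, 0.3824]
eef_rot: [-0.512, 0.515, -0.484, 0.488]
wrist_force: [-0.2, -0.0, -1.5]
opening: 0.0501
```

move_arm(offset=[[0.05,-0.3,0],[0.1,-0.6,0],[0.18,-0.99,0],[0.18,-0.99,0]], angular=[[0,0,0],[0,0,0],[0,0,0],[0,0,0]], claw=[1,1,1,1])

```text
t: 23.15
ee_pos: [0.5072, -0.215, 0.3805]
eef_rot: [-0.509, 0.515, -0.486, 0.49]
wrist_force: [-0.7, -1.5, -1.2]
opening: 0.0501
```

move_arm(offset=[[0.05,-0.3,0],[0.1,-0.6,0],[0.18,-0.99,0],[0.18,-0.99,0],[0.18,-0.99,0]], angular=[[0,0,0],[0,0,0],[0,0,0],[0,0,0],[0,0,0]], claw=[1,1,1,1,1])

```text
t: 23.65
ee_pos: [0.5246, -0.3142, 0.3781]
eef_rot: [-0.508, 0.515, -0.487, 0.489]
wrist_force: [0.3, -0.1, -2.0]
opening: 0.0505
```

```bash
python3 f.py f8 red .0642
```

```text
23.65 [ 0.52460016 -0.31417925  0.37812678] jaw [ 0.999  0.046 -0.005] fwd [-0.005 -0.009 -1.   ] [ 0.35  0.43  0.18  1.7  -0.08  1.03  0.61]
base z 0.1549
scene [378 254  36  33 469] [395.6 270. ] cap [ 0.3378 -0.3753]
side [258 191  26  25 567] [270.6 202.4] cap [ 0.5245 -0.3156]
side [248 311  49  50 971] [271.7 335.3] cap [ 0.5139 -0.5103]
```

View pics/f8.png

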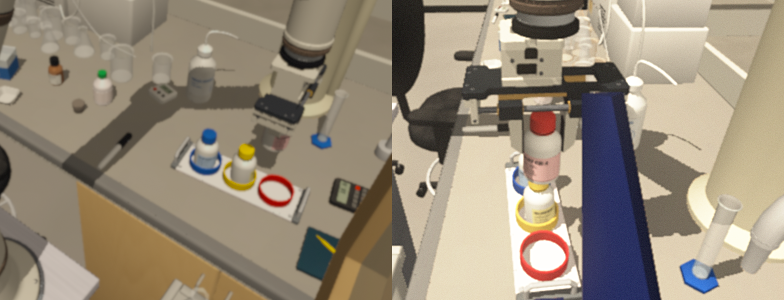

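The red bottle is held upright, still short of its collar. The dark slab in the side view may be near the gripper, so I locate it by projecting its pixels into the scene view before lowering.

```bash
python3 - <<'E'
from h import *
c=dict(np.load('side0.npz')); s=dict(np.load('scene0.npz'))
for uv in [(312,175),(355,175),(312,300),(385,380)]:
    for z in [.45,.4,.35,.3,.25,.2,.15,.1,.05,0]:
        X=back(c,uv,z)
        if (z-c['eye'][2])*1<0 and X[1]<.3: print(uv,X.round(2),proj(s,X).round(0))
img=s['img']
for uv in [(500,300),(480,340),(460,375)]: print(uv,img[uv[1],uv[0]])
E
```

```text
(312, 175) [ 0.51 -0.61  0.45] [665. 169.]
(312, 175) [ 0.53 -0.52  0.4 ] [569. 166.]
(312, 175) [ 0.55 -0.43  0.35] [495. 164.]
(312, 175) [ 0.57 -0.35  0.3 ] [437. 162.]
(312, 175) [ 0.59 -0.26  0.25] [389. 160.]
(312, 175) [ 0.61 -0.17  0.2 ] [349. 159.]
(312, 175) [ 0.62 -0.08  0.15] [316. 158.]
(312, 175) [0.64 0.01 0.1 ] [287. 157.]
(312, 175) [0.66 0.1  0.05] [263. 156.]
(312, 175) [0.68 0.19 0.  ] [241. 155.]
(355, 175) [ 0.52 -0.61  0.45] [665. 165.]
(355, 175) [ 0.55 -0.52  0.4 ] [572. 158.]
(355, 175) [ 0.59 -0.44  0.35] [501. 153.]
(355, 175) [ 0.62 -0.35  0.3 ] [446. 149.]
(355, 175) [ 0.65 -0.26  0.25] [401. 146.]
(355, 175) [ 0.68 -0.17  0.2 ] [364. 143.]
(355, 175) [ 0.71 -0.08  0.15] [334. 141.]
(355, 175) [0.74 0.01 0.1 ] [308. 139.]
(355, 175) [0.77 0.09 0.05] [285. 138.]
(355, 175) [0.8  0.18 0.  ] [266. 136.]
(312, 300) [ 0.51 -0.65  0.45] [704. 184.]
(312, 300) [ 0.52 -0.61  0.4 ] [638. 195.]
(312, 300) [ 0.53 -0.57  0.35] [584. 204.]
(312, 300) [ 0.54 -0.52  0.3 ] [539. 212.]
(312, 300) [ 0.55 -0.48  0.25] [501. 218.]
(312, 300) [ 0.56 -0.44  0.2 ] [468. 223.]
(312, 300) [ 0.57 -0.4   0.15] [440. 228.]
(312, 300) [ 0.58 -0.35  0.1 ] [415. 232.]
(312, 300) [ 0.6  -0.31  0.05] [392. 236.]
(312, 300) [ 0.61 -0.27  0.  ] [373. 239.]
(385, 380) [ 0.51 -0.66  0.45] [717. 185.]
(385, 380) [ 0.53 -0.64  0.4 ] [663. 197.]
(385, 380) [ 0.55 -0.61  0.35] [619. 207.]
(385, 380) [ 0.57 -0.58  0.3 ] [582. 215.]
(385, 380) [ 0.59 -0.55  0.25] [550. 222.]
(385, 380) [ 0.61 -0.53  0.2 ] [523. 228.]
(385, 380) [ 0.63 -0.5   0.15] [499. 234.]
(385, 380) [ 0.65 -0.47  0.1 ] [479. 238.]
(385, 380) [ 0.67 -0.44  0.05] [460. 242.]
(385, 380) [ 0.69 -0.41  0.  ] [444. 246.]
(500, 300) [121  93  54]
(480, 340) [120  93  54]
(460, 375) [167 131  78]
```

The scene view rules out the slab anywhere nearer than about y = -0.45, which clears the gripper (y down to -0.39). Moving over the red collar and part way down.

move_arm(offset=[[0.05,-0.2,0],[0.05,-0.37,0],[0.05,-0.37,0],[0.05,-0.37,-0.3],[0.05,-0.37,-0.6],[0.05,-0.37,-0.76],[0.05,-0.37,-0.76],[0.05,-0.37,-0.76]], angular=[[0.009,-0.005,0],[0.009,-0.005,0],[0.009,-0.005,0],[0.009,-0.005,0],[0.009,-0.005,0],[0.009,-0.005,0],[0.009,-0.005,0],[0.009,-0.005,0]], claw=[1,1,1,1,1,1,1,1])

```text
t: 24.55
ee_pos: [0.5304, -0.3492, 0.3034]
eef_rot: [0.513, -0.511, 0.487, -0.488]
wrist_force: [0.7, 0.2, -1.4]
opening: 0.05
```

```bash
python3 f.py f9 red .0642
```

```text
24.55 [ 0.53044512 -0.34917598  0.30335094] jaw [0.999 0.049 0.002] fwd [ 0.002  0.001 -1.   ] [ 0.41  0.55  0.17  1.69 -0.12  0.91  0.68]
base z 0.0802
scene [378 254  36  33 409] [394.9 271.9] cap [ 0.3985 -0.3676]
side [264 259  25  19 396] [276.5 267.6] cap [ 0.5313 -0.3568]
side [248 313  49  48 777] [271.4 340.7] cap [ 0.5182 -0.4634]
```

View pics/f9.png

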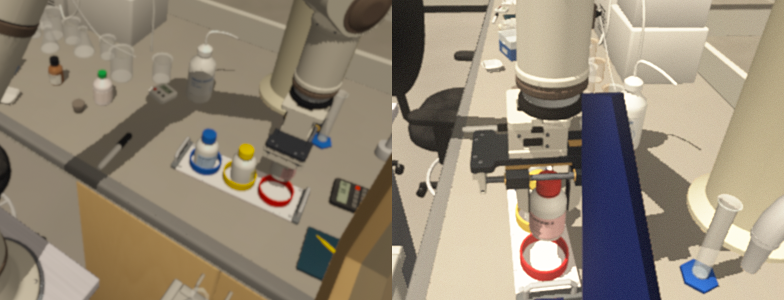

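Aligned over the red ring. Lower and release.

move_arm(offset=[[-0.01,0,-0.2],[-0.01,0,-0.4],[-0.01,0,-0.52],[-0.01,0,-0.6],[-0.01,0,-0.66],[-0.01,0,-0.7],[-0.01,0,-0.7]], angular=[[0,0,0],[0,0,0],[0,0,0],[0,0,0],[0,0,0],[0,0,0],[0,0,0]], claw=[1,1,1,1,1,1,1])

```text
t: 25.35
ee_pos: [0.5299, -0.3497, 0.2345]
eef_rot: [0.513, -0.511, 0.486, -0.489]
wrist_force: [0.6, -1.0, -1.0]
opening: 0.0503
```

move_arm(offset=[[0,0,-0.015],[0,0,-0.015],[0,0,-0.015],[0,0,-0.015],[0,0,-0.015],[0,0,-0.015],[0,0,-0.015]], angular=[[0,0,0],[0,0,0],[0,0,0],[0,0,0],[0,0,0],[0,0,0],[0,0,0]], claw=[1,1,0,-0.3,-0.8,-0.8,-0.8])

```text
t: 26.05
ee_pos: [0.53, -0.3497, 0.2331]
eef_rot: [0.513, -0.511, 0.486, -0.489]
wrist_force: [-0.6, -0.3, -0.5]
opening: 0.0778
```

move_arm(offset=[[0,0,0.2],[0,0,0.5],[0,0,0.95],[0,0,0.95]], angular=[[0,0,0],[0,0,0],[0,0,0],[0,0,0]], claw=[-0.8,-0.8,-0.8,-0.8])

```text
t: 26.45
ee_pos: [0.532, -0.3515, 0.3349]
eef_rot: [0.514, -0.51, 0.482, -0.493]
wrist_force: [1.3, -0.8, -0.0]
opening: 0.0827
```

move_arm(offset=[[0,0,0.5],[0,0.4,0.7],[0,0.9,0.7],[0,0.9,0.7]], angular=[[0,0,0],[0,0,0],[0,0,0],[0,0,0]], claw=[-0.8,-0.8,-0.8,-0.8])

```text
t: 26.85
ee_pos: [0.5339, -0.2537, 0.4059]
eef_rot: [0.518, -0.511, 0.481, -0.49]
wrist_force: [0.7, 1.3, -0.4]
opening: 0.0826
```

move_arm(offset=[[0,0.4,0],[0,0.9,0],[0,0.9,0],[0,0.9,0],[0,0.9,0]], angular=[[0,0,0],[0,0,0],[0,0,0],[0,0,0],[0,0,0]], claw=[-0.8,-0.8,-0.8,-0.8,-0.8])

```text
t: 27.35
ee_pos: [0.5337, -0.1648, 0.4057]
eef_rot: [0.518, -0.511, 0.481, -0.49]
wrist_force: [-0.1, -0.2, -0.4]
opening: 0.0824
```

```bash
python3 - <<'E'
from h import *
from rig import ctrl, optics
print(ctrl.observe()['t']); ims=[]
for n in ['scene','side']:
    c=optics.read_camera(n); ims.append(c['img'])
    for col,z in [('red',.098),('yellow',.098),('blue',.098),('green',.088)]:
        for st,ce,_ in blobs(c['img'],col,40):
            X=back(c,ce,z)[:2]
            if st[2]<22 and .45<X[0]<.62 and -.4<X[1]<.25: print(n,col,X.round(4))
cv2.imwrite('pics/end.png',np.hstack([ims[0][80:380,120:512],ims[1][80:380,120:512]])[:,:,::-1])
E
```

```text
27.35
scene red [ 0.5314 -0.3492]
scene yellow [ 0.5255 -0.2667]
scene blue [ 0.5185 -0.1801]
scene green [0.5625 0.1625]
side yellow [ 0.5233 -0.2676]
side yellow [ 0.4954 -0.3427]
side blue [ 0.5157 -0.1797]
side blue [ 0.4886 -0.275 ]
side green [0.5573 0.165 ]
```

View pics/end.png

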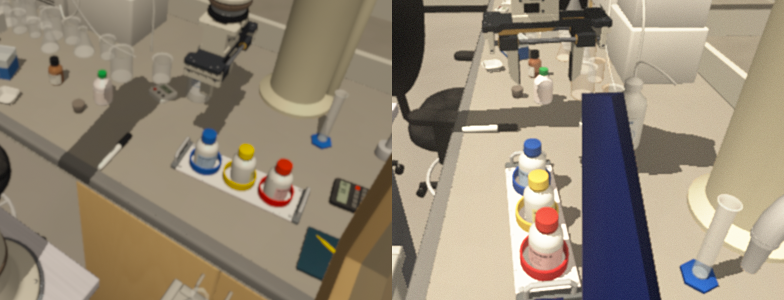

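All three stand in their collars within about 2 mm of centre; green and brown have not moved. Handing in.

```bash
python3 -c "
from rig import ctrl,job
print(ctrl.observe()['qd']); print(job.job_done())"
```

```text
[ 0.00279885  0.00107494 -0.00228565 -0.00101151 -0.00035189  0.00032332
 -0.00200422]
the job is handed in; nothing more can be done
None
```

The blue, yellow and red bottles now stand upright in the collars of their own colour, and I handed the job in at about 27 s. The hand-in reports no verdict.

**Last checks:**
- **Bottles in collars:** the cap centres I measured after the last placing are within about 2–3 mm of the fitted collar centres, against a limit of 12 mm. Red was measured in the scene view only, because my size filter rejected its blob in the side view. In the final side picture it looks upright and inside its collar.
- **Green and brown bottles:** green reads within about 1–2 mm of its start. Brown I judged only by eye in the final pictures, where it looks upright and unmoved.
- **Robot:** open and clear of everything, with wrist force readings of at most about 4 N throughout.
- **Not measured:** bottle tilt and seating depth, which I judged by eye only. Each bottle was let go at, or 1–2 mm below, the height it was picked at plus the 10 mm plate, so none should be standing on a collar rim.

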